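Snug the cap of a grease jar in the bench nest

TASK

Stand the square jar of assembly grease fully down in the square pocket of the aluminium holding block, which keeps it from turning, then screw its loose cap down clockwise until it is snug, at about 0.5 newton metres, and stop there: the seal is spoiled if the cap is overtightened (1 newton metre is too much). Keep the jar upright and leave the other goods on the counter where they are.

Things in the scene. Friction and masses are not known exactly. Their poses are not given: they have to be found in the camera images.
- jar: square white plastic jar, 56 x 56 mm and 66 mm high to its flat shoulder, about 0.4 kg, loose on the counter. Origin: centre of its underside, z up, x and y square to its flat sides. On the shoulder a round neck 36 mm across carries the cap
- cap: round black ribbed screw cap of the jar, 41 mm across and 24 mm high, loose on the thread. Origin: on the jar's axis at the cap's lower edge, 76 mm above the jar's underside (10 mm above the shoulder); the thread is fine, so its height hardly changes. Tightens clockwise seen from above; it cannot come off. It stays where it is left. More than one grasp may be needed
- cap_top (a point): centre of the cap's flat top, 24 mm above the cap's origin. The cap turns freely (about 0.05 N m) for 0.8 to 2.7 rad, differing from jar to jar whatever the cap's yaw, until it meets the seal; from there the torque is 0.15 N m of friction plus 1.6 N m per radian of further turning. Let go, it springs back to about 0.09 rad past that point and stays
- seal: black rubber seal, a disc 35 mm across hidden under the cap. Origin: on the jar's axis at the disc's underside, 84.0 mm above the jar's underside while loose; the cap squeezes it down by 1 mm per radian once it has met it: 0.2 to 0.35 mm when snug (0.5 N m), over 0.6 mm when overtightened (1 N m), 0.09 mm when let go again
- nest: aluminium holding block bolted to the counter, 100 x 100 mm and 32 mm high, with a square pocket 60 x 60 mm and 24 mm deep in its top (a free gap of 2 mm on each side of the jar). Origin: centre of its underside, z up, x and y square to its sides and to the pocket's; the pocket floor is 8 mm above the origin. The jar goes in at any of its four quarter turns
- clamp_big: steel hose clamp lying flat, 52 mm ring 12 mm high, leave alone; origin under the ring's centre
- clamp_small: steel hose clamp lying flat, 36 mm ring 12 mm high, leave alone; origin under the ring's centre
- bearing: steel ball bearing ring lying flat, 52 mm across, 15 mm high, leave alone; origin at its underside
- filter: upright blue oil filter, 72 mm across, 80 mm high, leave alone; origin at its underside
- can: upright grey round can, 64 mm across, 100 mm high, leave alone; origin at its underside
- locker: small red bottle of thread-locker, 28 mm across, 85 mm high, leave alone; origin at its underside
- carton: cardboard carton 75 x 110 x 50 mm, leave alone; origin at its underside
- wrench: open wrench 160 mm long lying flat, leave alone; origin at its underside
Not all that is in view belongs to the job. Of the things shaped like the nest, the aluminium one is meant.

How it is judged:
By the outcome, as a careful person would: the job done as asked, in the order asked, and still so for the second after the job is handed in, with the robot touching nothing.
It also fails if it takes over 67 s, if anything falls off the work surface, if the arm or the gripper's body presses on something with over 40 N, if the wrist force passes 120 N, or if a joint passes its speed limit or range.

ROBOT

A 6-joint arm with a two-finger parallel gripper is mounted at the origin on the work surface. World frame = base frame: x ahead of the robot, y to its left, z up, the work surface at z = 0. Lengths are in m, angles in rad, forces in N, time in s.
With the tool pointing down it reaches from about 0.3 to 0.95 m from the base axis. Payload 3.1 kg.
Tool frame: the origin (TCP) lies between the finger pads; the fingertips stand 19 mm ahead of it and the grasp point (between the pads) is the TCP; z points along the fingers, y is the line along which they close (so a half turn about z gives the same grasp; the last joint's range is limited). The gripper opens to 85 mm and grips with 20 to 120 N. Pads are 22 mm wide; open, the fingers measure 114 mm over their backs; the gripper's body (76 mm by 85 mm) begins 54 mm behind the grasp point. The pads swing forward as they close: fully open they stand 13 mm farther back than shut.
Start: joints at [1.216, 0.308, 1.634, -0, 1.2, -0.07], TCP at [0.176, 0.6, 0.25] pointing down, gripper open.
Joint ranges: [-3.06, 3.06], [-0.79, 1.96], [0.05, 2.63], [-1.19, 4.34], [0.05, 2.64], [-2.94, 2.94]. Speed limits (rad/s): [2.79, 2.79, 3.14, 3.14, 3.14, 3.14].

INTERFACE

Orientations are given as a rotation vector (axis times angle).
In Python, from bench import bot gives the robot as it stands. The module is installed in compiled form; this text tells all that it offers.
- The arm moves only by the tool play_rows, never from a script. Its argument "plan" is text: rows parted by semicolons, each of 5 numbers parted by spaces: the gripper's target within -1 to 1 (fully open at 1, half-way at 0, shut at -1), then the shift along the tool's x, y, z in mm, then the turn about the tool's z in rad. In form: claw tx ty tz yaw; .... A call has 1 to 5 rows; each row shifts and turns the commanded pose from where the row before left it, along the tool's axes as they then stand; what a row does not reach is not made up. A row lasts 1/8 s, in which the tool goes at most 62.5 mm and 10.7 degrees, less where a joint would pass 70% of its speed; a pose out of reach is approached as far as the arm can. A call is refused whole if a number of a shift passes 62.5 or a number of a turn 0.188, either way. A call with a gripper value outside its range is refused whole. The fingers move at their own pace and stop on an object; the grip force is fixed at half the most. Time passes only in rows, so rows that do not move let the fingers close. It gives the time, the measured TCP pose, the force, the opening and the grip force at its end, in the units of the state.
- bot.sense(): the state, without advancing time (a new reading comes with each control period).
- bot.snapshot(name): name is "scene" or "top" or "wrist"; returns a dict with "image" (384x512x3 uint8, red, green, blue), "fx", "fy", "cx", "cy" (pixels), "dist" ([k1, k2, p1, p2, k3] as OpenCV has them; the pictures are not rectified), "world_from_camera" (4x4, takes a point from camera to world coordinates). Camera axes: x right, y up, looking along -z (the intrinsics and any distortion apply to the point x, -y, -z); pixel columns grow to the right and rows downward; lengths in m; the calibration is good to about 2 mm. A picture is of the moment at which its call begins. There is no depth.
- bot.finish_job(): hands the job in; it is judged then, once.
Trained networks look in a picture, given as the dict that the camera call returned (one of the last four; its "shot" number tells which), for a name from the list of things; names that differ only in an ending like _2 or _b are one class to them, and where a whole thing is asked for, a point or a joint stands for the part that bears it (a point fixed in the world has none). Each returns a list of dicts, best first, with "conf" (0 to 1); they miss things now and then, are a little off and sometimes report something else, mostly with a low value. They report only what shows in the picture. A call takes as long as a camera call. They do not tell look-alikes from the thing itself.
- bot.masks_of(picture, name): "mask" (384x512 bool, what is visible of it).
- bot.tip_of(picture, name): "at" ([x, y, z] in m, in the coordinates of the camera as it stood for that picture, good to about 4 mm: a listed point, or the origin of a listed thing).
The state is a dict: "clock": time; "joint_positions": joint angles; "joint_vel": joint speeds; "tau": joint torques, N m; "eef_pos": TCP position; "eef_rot": TCP orientation; "contact_force": force on the tool from outside, world axes, zero at the start; "torque": the same for the moment, N m; "finger_gap": finger opening in m; "grip_force": force on a finger pad.
Only numpy, scipy, OpenCV 4.12 (cv2) and the standard library are available. Lean on these libraries where they do the work, as an engineer would, in place of code of your own. Each camera call takes 0.05 s, during which the arm holds its last target. There are 200 camera calls.

## Working session

There is one attempt and no reset: what is moved stays moved. The work goes in short steps, Python scripts to look and compute and a tool call to move; the robot and the scene stay as the last step left them, time stands still between calls to the robot, and variables do not carry over. Pictures are saved under pics/ and viewed, at most 10 in all, crops included, and the job is handed in when it is done.

Besides the shell and the picture viewer there is one more tool, called after "Emit:" by a JSON object that holds its "method" and its "body", one argument or row to a line. play_rows: Moves the arm, as the interface text tells. Its arguments: {"type":"object","properties":{"plan":{"type":"string"}},"required":["plan"]}

```bash
mkdir -p pics
cat > h.py <<'E'
import numpy as np, cv2
from bench import bot
from scipy.spatial.transform import Rotation as R
def world(p,c):
    T=np.array(p["world_from_camera"]); return T[:3,:3]@np.array(c)+T[:3,3]
def px(p,w):
    T=np.array(p["world_from_camera"]); c=T[:3,:3].T@(np.array(w)-T[:3,3])
    K=np.array([[p["fx"],0,p["cx"]],[0,p["fy"],p["cy"]],[0,0,1.]])
    return cv2.projectPoints(np.array([[c[0],-c[1],-c[2]]]),np.zeros(3),np.zeros(3),K,np.array(p["dist"]))[0].ravel()
def onplane(p,uv,z):
    T=np.array(p["world_from_camera"]);K=np.array([[p["fx"],0,p["cx"]],[0,p["fy"],p["cy"]],[0,0,1.]])
    n=cv2.undistortPoints(np.array(uv,float).reshape(-1,1,2),K,np.array(p["dist"])).reshape(-1,2)
    d=np.c_[n[:,0],-n[:,1],-np.ones(len(n))]@T[:3,:3].T
    return T[:3,3]+d*((z-T[2,3])/d[:,2])[:,None]
def save(p,n,crop=None,s=1):
    im=p["image"][:,:,::-1]
    if crop: im=im[crop[1]:crop[3],crop[0]:crop[2]]
    cv2.imwrite("pics/"+n,cv2.resize(im,None,fx=s,fy=s,interpolation=cv2.INTER_CUBIC))
E
python3 - <<'E'
from h import *
s=bot.sense(); print(s)
for c in("scene","top"):
    p=bot.snapshot(c); save(p,c+".png",s=1.5)
    for n in("jar","cap","nest","filter","can","locker","carton"):
        for d in bot.tip_of(p,n):
            w=world(p,d["at"]); print(c,n,round(d["conf"],2),w.round(3),px(p,w).round())
E
```

```text
{'clock': 0.0, 'joint_positions': array([ 1.21628967e+00,  3.08996359e-01,  1.63520480e+00, -8.99715431e-06,
        1.19966983e+00, -6.96931319e-02]), 'joint_vel': array([ 1.80343766e-03,  6.55157372e-04,  1.30892583e-04, -1.04982868e-04,
        4.75378222e-04,  4.00494557e-06]), 'tau': array([-5.69295906e-06, -4.15266359e+01, -2.76656091e+01, -1.78628916e-04,
        1.05041076e-02,  3.89108905e-06]), 'eef_pos': array([0.17536547, 0.59908312, 0.2490437 ]), 'eef_rot': array([-0.44580116, -3.10932334,  0.00350085]), 'contact_force': array([-0.68721405,  0.41174679, -0.48389996]), 'torque': array([ 0.02006998, -0.02032465,  0.04235593]), 'grip_force': 0.0, 'finger_gap': 0.08546222387494097}
scene jar 0.66 [ 0.445 -0.408  0.   ] [116. 187.]
scene jar 0.61 [ 0.481 -0.174 -0.002] [190. 195.]
scene cap 0.74 [ 0.481 -0.173  0.075] [189. 174.]
scene nest 0.73 [ 0.392  0.159 -0.005] [296. 179.]
scene filter 0.6 [0.757 0.151 0.   ] [307. 256.]
scene filter 0.19 [ 0.479 -0.176 -0.003] [189. 195.]
scene can 0.75 [ 0.75  -0.174 -0.001] [181. 255.]
scene locker 0.6 [0.601 0.426 0.002] [394. 218.]
scene carton 0.77 [ 0.63  -0.419  0.002] [ 98. 224.]
scene carton 0.57 [ 0.484 -0.175 -0.004] [190. 196.]
scene carton 0.53 [ 0.483 -0.173  0.099] [188. 167.]
top jar 0.87 [ 0.48  -0.173  0.003] [305. 214.]
top cap 0.26 [ 0.448 -0.409 -0.002] [370. 222.]
top nest 0.86 [ 0.564  0.146 -0.003] [216. 192.]
top nest 0.65 [0.387 0.166 0.003] [210. 241.]
top nest 0.29 [ 0.6    0.431 -0.   ] [138. 183.]
top filter 0.78 [0.755 0.152 0.002] [214. 140.]
top can 0.7 [ 0.751 -0.175  0.003] [304. 140.]
top locker 0.75 [ 0.563  0.145 -0.001] [216. 192.]
top locker 0.48 [0.6   0.432 0.002] [138. 183.]
top carton 0.7 [ 0.625 -0.419  0.   ] [371. 174.]
top carton 0.52 [ 0.564  0.144 -0.   ] [216. 192.]
```

View pics/scene.png

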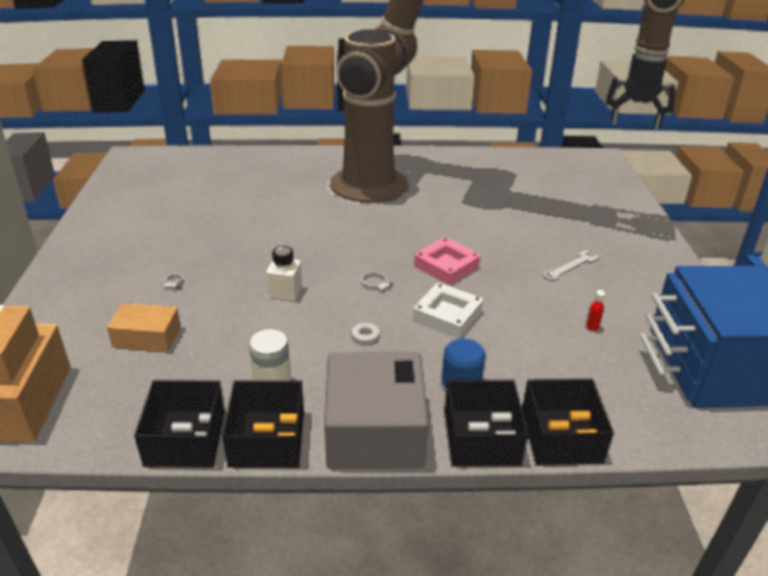

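View pics/top.png

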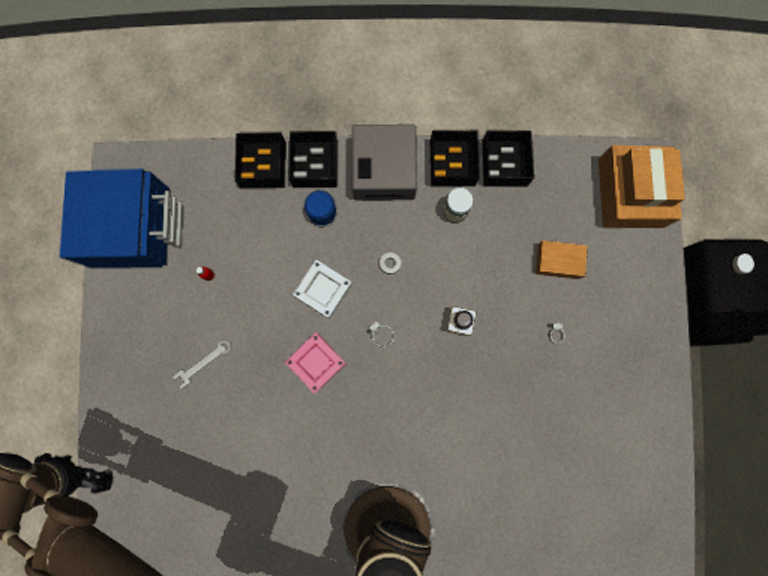

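The scene shows one jar at top pixel (305,214), white with a black cap. There are two blocks shaped like the nest: silvery-white at (215,192) and pink at (210,241). I choose the silvery one and check it in a close crop.

Run:
```python
from h import *
p=bot.snapshot("top"); save(p,"crop.png",(170,150,350,280),4)
for n,z,w0 in(("nest",0.032,(.564,.146)),("jar",0.066,(.48,-.173))):
    for d in bot.masks_of(p,n):
        c=max(cv2.findContours(d["mask"].astype(np.uint8),0,1)[0],key=cv2.contourArea).reshape(-1,2)
        w=onplane(p,c,z)[:,:2]*1000
        r=cv2.minAreaRect(w.astype(np.float32)); print(n,round(d["conf"],2),r)
```

```text
nest 0.75 ((558.9422607421875, 149.2190704345703), (102.27347564697266, 100.5373764038086), 56.18833923339844)
nest 0.6 ((385.150390625, 165.3834228515625), (100.91603088378906, 100.34810638427734), 44.84596633911133)
jar 0.5 ((477.4234924316406, -168.541015625), (62.86458969116211, 59.88444900512695), 75.2945785522461)
jar 0.3 ((613.0579223632812, -10.31234359741211), (44.86009216308594, 48.90272903442383), 89.4529037475586)
```

View pics/crop.png

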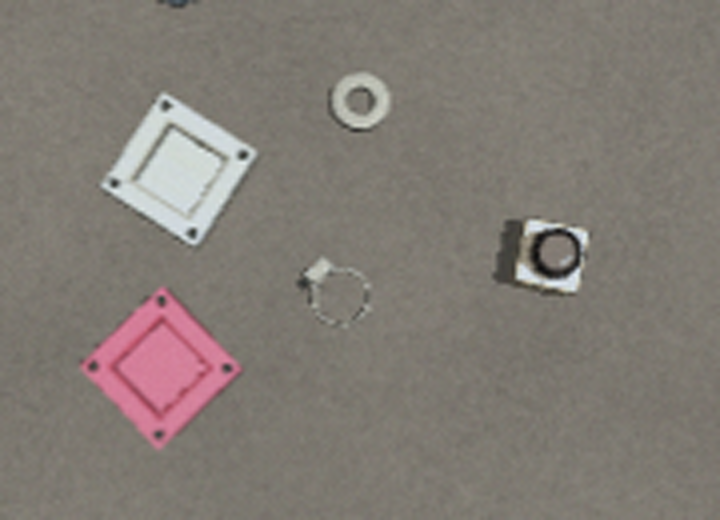

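The crop confirms it: the silver block (crop 180,170) has a pocket turned about 56°, the pink one is the decoy, and the jar (crop 553,255) is turned roughly 10–15°. I go above the nest first, since it is on the way.

```bash
cat >> h.py <<'E'
def rel(target, yaw=None):
    """shift in tool mm to world target; yaw = wanted world angle of tool y axis (mod pi)"""
    s=bot.sense(); M=R.from_rotvec(s["eef_rot"]).as_matrix()
    a=np.arctan2(M[1,1],M[0,1])
    print("tool shift mm",(M.T@(np.array(target)-s["eef_pos"])*1000).round(1),"y-axis angle deg",np.degrees(a).round(2),"tilt",np.degrees(np.arccos(-M[2,2])).round(2),"q6",s["joint_positions"][5].round(3),"pos",s["eef_pos"].round(4),"t",s["clock"])
    if yaw is not None:
        d=-(yaw-a); d=(d+np.pi/2)%np.pi-np.pi/2; print("turn about tool z",round(d,3))
    return M
E
python3 - <<'E'
from h import *
M=rel((.50,.147,.25)); print(M.round(3))
p=bot.snapshot("wrist"); T=np.array(p["world_from_camera"]);s=bot.sense()
print("cam in tool",(M.T@(T[:3,3]-s["eef_pos"])).round(3),(M.T@T[:3,:3]).round(2),p["fx"])
E
```

```text
tool shift mm [-4.385e+02 -3.435e+02  3.000e-01] y-axis angle deg 73.68 tilt 0.0 q6 -0.07 pos [0.1756 0.5998 0.2503] t 0.95
[[-0.96   0.281  0.   ]
 [ 0.281  0.96   0.   ]
 [ 0.     0.    -1.   ]]
cam in tool [ 0.067  0.    -0.123] [[ 0.    0.96  0.26]
 [ 1.   -0.   -0.  ]
 [-0.    0.26 -0.96]] 327.3323939933468
```

Emit:
{"method": "play_rows", "body": {
  "plan": "1 -44 -34 0 0;1 -44 -34 0 0;1 -44 -34 0 0;1 -44 -34 0 0;1 -44 -34 0 0"
}}

```text
clock: 1.62
eef_pos: [0.3399, 0.3735, 0.2506]
eef_rot: [0.445, 3.109, 0.001]
contact_force: [0.5, 0.1, 0.6]
finger_gap: 0.0856
grip_force: 0.0
```

Emit:
{"method": "play_rows", "body": {
  "plan": "1 -44 -34 0 0;1 -44 -34 0 0;1 -44 -34 0 0;1 -44 -34 0 0;1 -44 -34 0 0"
}}

```text
clock: 2.25
eef_pos: [0.5034, 0.1483, 0.2507]
eef_rot: [0.446, 3.109, 0.001]
contact_force: [1.1, 0.2, -0.0]
finger_gap: 0.0852
grip_force: 0.0
```

```bash
cat >> h.py <<'E'
def rect(p,n,z):
    for d in bot.masks_of(p,n)[:2]:
        c=max(cv2.findContours(d["mask"].astype(np.uint8),0,1)[0],key=cv2.contourArea).reshape(-1,2)
        r=cv2.minAreaRect((onplane(p,c,z)[:,:2]*1000).astype(np.float32)); print(n,"mask",round(d["conf"],2),r)
    for d in bot.tip_of(p,n)[:2]: print(n,"tip",round(d["conf"],2),world(p,d["at"]).round(4))
E
python3 - <<'E'
from h import *
rel((.48,-.17,.25))
p=bot.snapshot("wrist"); save(p,"w1.png",s=1.5)
rect(p,"nest",.032)
E
```

```text
tool shift mm [ -67.  -312.1    0.5] y-axis angle deg 73.67 tilt 0.06 q6 -1.082 pos [0.5034 0.1483 0.2507] t 2.25
nest mask 0.93 ((388.1113586425781, 164.55361938476562), (100.15343475341797, 100.44281768798828), 43.86583709716797)
nest mask 0.67 ((559.2646484375, 151.23519897460938), (101.58638763427734, 105.31353759765625), 57.13212585449219)
nest tip 0.88 [ 0.3877  0.1625 -0.0007]
nest tip 0.83 [ 0.5573  0.1465 -0.0009]
```

View pics/w1.png

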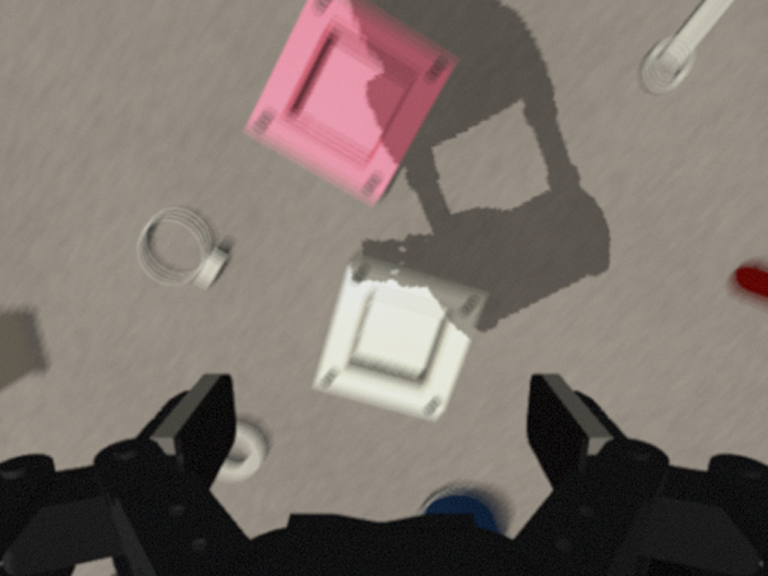

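The wrist view shows the silver nest at (400,335) in the 1.5x picture, partly in shadow. The pink one is at (355,95). Next is the jar.

Emit:
{"method": "play_rows", "body": {
  "plan": "1 -11 -52 0 0;1 -11 -52 0 0;1 -11 -52 0 0;1 -11 -52 0 0;1 -11 -52 0 0"
}}

```text
clock: 3.02
eef_pos: [0.4818, -0.1152, 0.2505]
eef_rot: [0.443, 3.11, 0.001]
contact_force: [2.0, -0.5, 0.4]
finger_gap: 0.0856
grip_force: 0.0
```

Emit:
{"method": "play_rows", "body": {
  "plan": "1 -12 -52 20 0;1 0 0 30 0;1 0 0 0 0"
}}

```text
clock: 3.4
eef_pos: [0.4767, -0.1668, 0.1978]
eef_rot: [-0.445, -3.104, -0.004]
contact_force: [-0.9, 0.3, 0.1]
finger_gap: 0.085
grip_force: 0.0
```

Run:
```python
from h import *
p=bot.snapshot("wrist"); save(p,"w2.png",s=1.5)
rect(p,"jar",.066);rect(p,"cap",.1)
for d in bot.tip_of(p,"cap_top")[:2]: print("ctop",round(d["conf"],2),world(p,d["at"]).round(4))
rel((.48,-.17,.053))
```

```text
jar mask 0.89 ((479.4681091308594, -172.9286346435547), (55.768795013427734, 70.45608520507812), 77.6513900756836)
jar tip 0.71 [ 0.4839 -0.1744  0.0006]
cap mask 0.78 ((477.8191223144531, -172.82789611816406), (39.821048736572266, 42.950931549072266), 73.72148132324219)
cap tip 0.93 [ 0.4785 -0.1775  0.0736]
ctop 0.93 [ 0.4788 -0.1721  0.098 ]
tool shift mm [-1.000e-01 -2.100e+00  1.487e+02] y-axis angle deg 73.78 tilt 0.15 q6 -1.71 pos [ 0.4801 -0.1678  0.2017] t 3.7
```

View pics/w2.png

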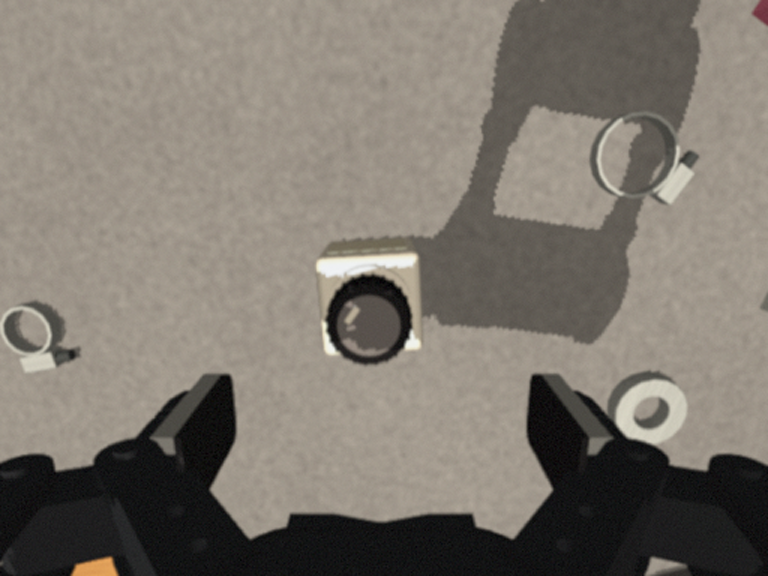

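The jar is at 1.5x pixel (370,305), upright, with its top edge tilted about 4–5° to the gripper. I align, lower and grip.

Emit:
{"method": "play_rows", "body": {
  "plan": "1 0 -5 0 -0.07;1 0 0 50 0;1 0 0 50 0;1 0 0 35 0;1 0 0 13 0"
}}

```text
clock: 4.32
eef_pos: [0.4767, -0.1722, 0.0508]
eef_rot: [-0.335, -3.121, -0.002]
contact_force: [-0.4, 0.3, 0.8]
finger_gap: 0.0858
grip_force: 0.0
```

Emit:
{"method": "play_rows", "body": {
  "plan": "1 0 0 0 0;-1 0 0 0 0;-1 0 0 0 0;-1 0 0 0 0;-1 0 0 0 0"
}}

```text
clock: 4.95
eef_pos: [0.4795, -0.1739, 0.0543]
eef_rot: [0.337, 3.119, -0.002]
contact_force: [-0.4, 0.1, 6.9]
finger_gap: 0.055
grip_force: 65.4
```

Emit:
{"method": "play_rows", "body": {
  "plan": "-1 0 0 0 0;-1 0 0 0 0"
}}

```text
clock: 5.2
eef_pos: [0.4795, -0.1739, 0.0543]
eef_rot: [0.337, 3.119, -0.002]
contact_force: [0.6, 0.6, 7.5]
finger_gap: 0.0553
grip_force: 65.5
```

Run:
```python
from h import *
p=bot.snapshot("wrist");rect(p,"jar",.066)
for d in bot.tip_of(p,"cap_top")[:2]: print("ctop",round(d["conf"],2),world(p,d["at"]).round(4))
M=rel((.558,.148,.16),np.radians(57-90)); s=bot.sense();print(s["finger_gap"],s["grip_force"],s["contact_force"],s["joint_positions"])
```

```text
jar mask 0.95 ((472.6239318847656, -171.97300720214844), (56.117000579833984, 68.2593994140625), 77.7696533203125)
jar tip 0.9 [ 4.849e-01 -1.750e-01  1.000e-04]
ctop 0.89 [ 0.4785 -0.174   0.0956]
ctop 0.55 [ 0.4816 -0.1766  0.0742]
tool shift mm [  -8.4  331.2 -105.9] y-axis angle deg 77.68 tilt 0.24 q6 -1.79 pos [ 0.4795 -0.1739  0.0543] t 5.4
turn about tool z -1.21
0.05518290229061414 65.45147895812988 [-0.37249619  1.77301114  6.58518003] [-4.33481741e-01  3.72623660e-01  2.02029858e+00  3.06226691e-04
  7.44447739e-01 -1.78953330e+00]
```

Emit:
{"method": "play_rows", "body": {
  "plan": "-1 0 0 -30 0;-1 0 10 -50 0;-1 -2 45 -26 0;-1 -2 55 0 0;-1 -2 55 0 0"
}}

```text
clock: 6.02
eef_pos: [0.5186, -0.012, 0.1588]
eef_rot: [0.338, 3.122, -0.0]
contact_force: [0.3, 0.3, -3.4]
finger_gap: 0.0548
grip_force: 65.1
```

Emit:
{"method": "play_rows", "body": {
  "plan": "-1 -2 55 0 0;-1 0 55 0 0.0;-1 0 40 0 0.0;-1 0 16 0 0.18;-1 0 0 0 0.18"
}}

```text
clock: 6.65
eef_pos: [0.5553, 0.1501, 0.1577]
eef_rot: [-0.895, -3.01, 0.001]
contact_force: [0.4, 0.9, -3.2]
finger_gap: 0.0549
grip_force: 65.0
```

Emit:
{"method": "play_rows", "body": {
  "plan": "-1 0 0 0 0"
}}

```text
clock: 6.78
eef_pos: [0.5551, 0.1487, 0.1576]
eef_rot: [-0.886, -3.013, 0.001]
contact_force: [-0.3, -0.7, -3.7]
finger_gap: 0.0553
grip_force: 65.1
```

Run:
```python
from h import *
rel((.558,.148,.1),np.radians(57)); s=bot.sense();print(s["finger_gap"],s["contact_force"],s["joint_positions"].round(2))
p=bot.snapshot("wrist");save(p,"w3.png",s=1.5)
rect(p,"nest",.032)
M=R.from_rotvec(s["eef_rot"]).as_matrix()
for n in("jar","cap_top"):
  for d in bot.tip_of(p,n)[:1]: print(n,d["conf"],(M.T@(world(p,d["at"])-s["eef_pos"])*1000).round(1))
q=bot.snapshot("top");save(q,"t3.png",(170,150,270,240),6);rect(q,"nest",.032)
```

```text
tool shift mm [-2.9  1.1 57.6] y-axis angle deg 57.23 tilt 0.1 q6 -0.813 pos [0.5551 0.1487 0.1576] t 6.775
turn about tool z 0.004
0.05529171625678041 [-0.30205817 -0.65468774 -3.66793995] [ 0.19  0.32  1.83 -0.    1.   -0.81]
nest mask 0.76 ((539.9304809570312, 162.11260986328125), (101.0662841796875, 56.485233306884766), 55.60783767700195)
nest tip 0.83 [ 0.5581  0.1455 -0.0022]
nest tip 0.6 [ 3.863e-01  1.621e-01 -2.000e-04]
jar 0.98 [-4.1 -0.1 54.8]
cap_top 0.61 [  0.9   0.9 -42.9]
nest mask 0.53 ((531.3470458984375, 179.00563049316406), (71.30769348144531, 14.12722110748291), 63.08418655395508)
nest tip 0.61 [ 0.5618  0.1459 -0.001 ]
```

View pics/w3.png

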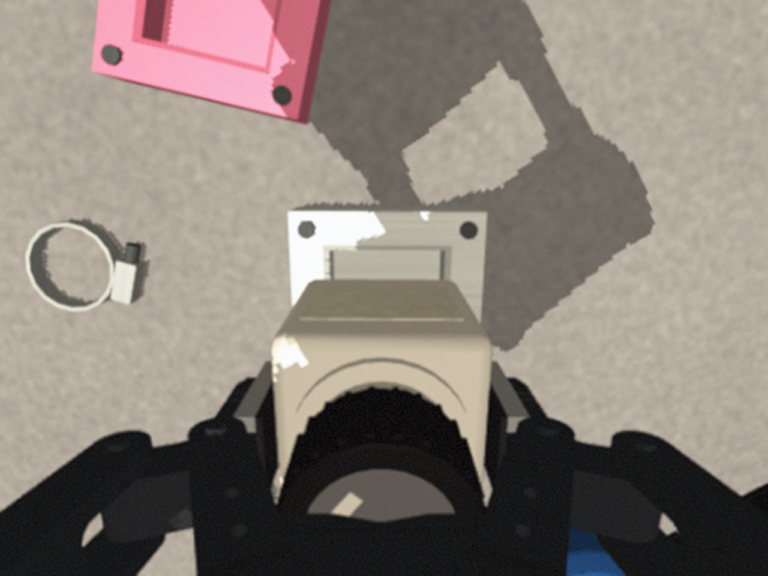

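The jar is held upright and square to the silver nest. Nest top edge is at (289,212)–(487,211), jar bottom edge at (310,282)–(455,282). I compute the offset from these.

Run:
```python
from h import *
p=bot.snapshot("wrist"); s=bot.sense(); M=R.from_rotvec(s["eef_rot"]).as_matrix()
f=lambda uv,z:((onplane(p,np.array(uv)/1.5,z)-s["eef_pos"])@M*1000).round(1)[:,:2]
print("nest top edge",f([(289,212),(487,211),(307,229),(469,230)],.032).tolist())
print("pocket edge",f([(331,247),(447,247)],.032).tolist())
print("jar bottom",f([(308,282),(456,282)],s["eef_pos"][2]-.054).tolist())
print("jar shoulder",f([(274,335),(491,335)],s["eef_pos"][2]+.012).tolist())
```

```text
nest top edge [[44.1, -45.8], [44.8, 53.9], [35.5, -37.1], [35.2, 45.3]]
pocket edge [[26.3, -25.1], [26.4, 34.4]]
jar bottom [[25.0, -26.6], [25.1, 28.3]]
jar shoulder [[27.6, -25.3], [27.6, 26.8]]
```

Emit:
{"method": "play_rows", "body": {
  "plan": "-1 -3.8 3.5 20 0;-1 0 0 25 0;-1 0 0 14 0;-1 0 0 0 0"
}}

```text
clock: 7.72
eef_pos: [0.5595, 0.1491, 0.097]
eef_rot: [-0.889, -3.009, 0.003]
contact_force: [-0.4, 0.5, -2.6]
finger_gap: 0.0548
grip_force: 65.1
```

Run:
```python
from h import *
p=bot.snapshot("wrist"); rel((.558,.148,.062)); save(p,"w4.png",(130,80,400,280),2.9)
```

```text
tool shift mm [ 1.4 -2.4 36.3] y-axis angle deg 57.07 tilt 0.1 q6 -0.811 pos [0.5606 0.1493 0.0983] t 7.775
```

View pics/w4.png

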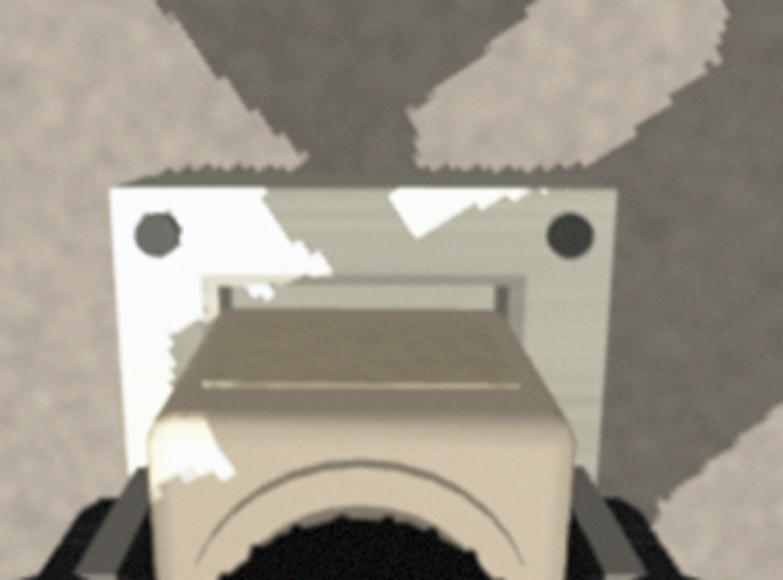

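Jar bottom edge is at crop (213–510, 310), the pocket's rim at (203–526, 276), the block's edge at (111–617, 188).

Run:
```python
from h import *
p=bot.snapshot("wrist"); s=bot.sense(); M=R.from_rotvec(s["eef_rot"]).as_matrix()
f=lambda uv,z:((onplane(p,np.array(uv)/2.9+[130,80],z)-s["eef_pos"])@M*1000).round(1)[:,:2].tolist()
print("nest edge",f([(111,188),(617,189),(157,235),(570,236)],.032))
print("pocket edge",f([(203,276),(526,276)],.032))
print("jar bottom",f([(213,310),(510,310)],s["eef_pos"][2]-.054))
print("jar shoulder",f([(150,420),(573,420)],s["eef_pos"][2]+.010))
```

```text
nest edge [[48.4, -49.6], [48.3, 51.0], [39.0, -40.9], [38.9, 42.1]]
pocket edge [[30.6, -32.0], [30.7, 33.6]]
jar bottom [[26.6, -28.1], [26.7, 28.5]]
jar shoulder [[27.2, -26.4], [27.3, 26.7]]
```

Emit:
{"method": "play_rows", "body": {
  "plan": "-1 -0.8 0.5 5 0;-1 0 0 10 0;-1 0 0 8 0;-1 0 0 8 0;-1 0 0 0 0"
}}

```text
clock: 8.45
eef_pos: [0.561, 0.1493, 0.0669]
eef_rot: [-0.89, -3.011, 0.001]
contact_force: [0.3, -0.2, -3.1]
finger_gap: 0.0554
grip_force: 67.0
```

Emit:
{"method": "play_rows", "body": {
  "plan": "-1 0 0 4 0;-1 0 0 2 0;-1 0 0 0 0"
}}

```text
clock: 8.82
eef_pos: [0.562, 0.1495, 0.0625]
eef_rot: [-0.89, -3.012, 0.0]
contact_force: [-2.0, -1.1, 0.1]
finger_gap: 0.0555
grip_force: 67.3
```

Emit:
{"method": "play_rows", "body": {
  "plan": "1 0 0 0 0;1 0 0 0 0;1 0 0 0 0;1 0 0 -20 0;1 0 0 -20 0"
}}

```text
clock: 9.45
eef_pos: [0.5624, 0.1495, 0.1039]
eef_rot: [0.89, 3.012, 0.001]
contact_force: [-0.3, 0.6, 0.1]
finger_gap: 0.0848
grip_force: 0.0
```

Emit:
{"method": "play_rows", "body": {
  "plan": "1 0 0 -20 0;1 0 0 -20 -0.18;1 0 0 0 -0.18;1 0 0 0 0;1 0 0 0 0"
}}

```text
clock: 10.07
eef_pos: [0.562, 0.1494, 0.1428]
eef_rot: [0.341, 3.123, 0.0]
contact_force: [-1.2, -0.0, -1.0]
finger_gap: 0.0849
grip_force: 0.0
```

Run:
```python
from h import *
p=bot.snapshot("wrist"); s=bot.sense(); M=rel((.561,.149,.1015)); save(p,"w5.png",s=1.5)
for n in("cap_top","jar","cap"):
  for d in bot.tip_of(p,n)[:1]: w=world(p,d["at"]);print(n,round(d["conf"],2),w.round(4),(M.T@(w-s["eef_pos"])*1000).round(1))
rect(p,"cap",.108)
```

```text
tool shift mm [ 0.8 -0.5 41. ] y-axis angle deg 77.58 tilt 0.01 q6 -1.169 pos [0.5619 0.1494 0.1425] t 10.125
cap_top 0.71 [0.5585 0.1502 0.1062] [ 3.5  0.1 36.3]
jar 0.77 [0.5649 0.1478 0.0112] [ -3.3  -0.9 131.2]
cap 0.8 [0.5649 0.1512 0.0839] [-2.5  2.4 58.6]
cap mask 0.89 ((559.515869140625, 150.55950927734375), (40.94921875, 43.79692840576172), 53.58930587768555)
cap mask 0.33 ((551.5360107421875, 152.11087036132812), (46.99171447753906, 60.79900360107422), 57.182708740234375)
cap tip 0.8 [0.5649 0.1512 0.0839]
```

View pics/w5.png

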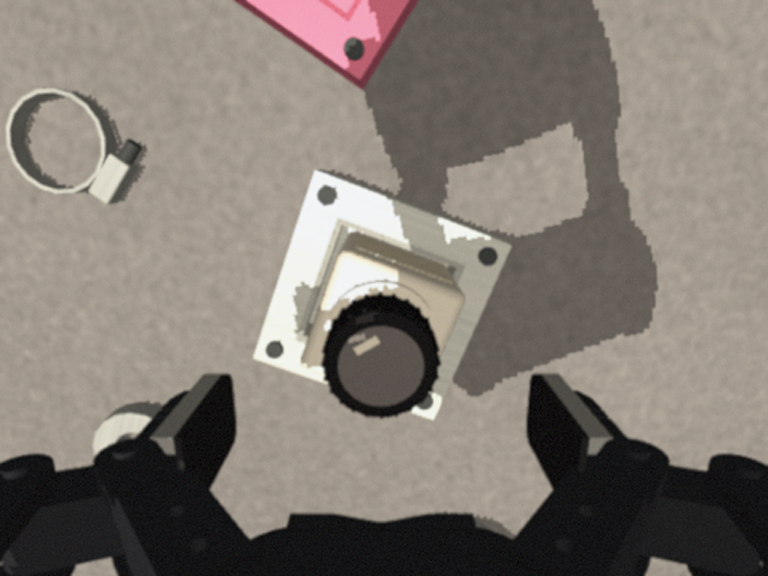

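The jar stands down in the silver pocket, with the cap centred between the fingers at (382,355). I lower and grip the cap.

Emit:
{"method": "play_rows", "body": {
  "plan": "1 0.5 0 20 0;1 0 0 21 0;-1 0 0 0 0;-1 0 0 0 0;-1 0 0 0 0"
}}

```text
clock: 11.0
eef_pos: [0.5624, 0.1494, 0.1026]
eef_rot: [0.336, 3.122, 0.0]
contact_force: [-0.7, -0.5, 0.3]
finger_gap: 0.0394
grip_force: 60.3
```

Emit:
{"method": "play_rows", "body": {
  "plan": "-1 0 0 0 0;-1 0 0 0 0;-1 0 0 0 0"
}}

```text
clock: 11.38
eef_pos: [0.5624, 0.1494, 0.1025]
eef_rot: [0.337, 3.122, 0.0]
contact_force: [-0.1, -1.9, 5.7]
finger_gap: 0.0394
grip_force: 60.6
```

```bash
cat > t.py <<'E'
from h import *
s=bot.sense(); rel((.561,.149,.1015)); print("F",s["contact_force"].round(1),"T",s["torque"].round(3),"tau6",s["tau"][5].round(3),"gap",round(s["finger_gap"],4),s["grip_force"])
E
python3 t.py
```

```text
tool shift mm [ 1.2 -0.7  1. ] y-axis angle deg 77.7 tilt 0.1 q6 -1.171 pos [0.5624 0.1494 0.1025] t 11.375
F [-0.1 -1.9  5.7] T [-0.27   0.218  0.074] tau6 -0.005 gap 0.0394 60.555607080459595
```

Emit:
{"method": "play_rows", "body": {
  "plan": "-1 0 0 0 0.1;-1 0 0 0 0.1;-1 0 0 0 0.1;-1 0 0 0 0.1;-1 0 0 0 0"
}}

```text
clock: 12.0
eef_pos: [0.5624, 0.1496, 0.1024]
eef_rot: [0.951, 2.992, 0.001]
contact_force: [-1.3, -1.5, 5.3]
finger_gap: 0.0391
grip_force: 60.5
```

```bash
python3 t.py
```

```text
tool shift mm [ 0.8 -1.3  0.9] y-axis angle deg 54.73 tilt 0.11 q6 -0.77 pos [0.5624 0.1496 0.1024] t 12.0
F [-1.3 -1.5  5.3] T [-0.191  0.154 -0.039] tau6 0.062 gap 0.0391 60.54434359073639
```

tau6 reads the cap torque cleanly (0.06 free). The seal can come at 0.8 rad at the earliest, so I go to there, then on in steps of 0.25 with a check each.

Emit:
{"method": "play_rows", "body": {
  "plan": "-1 0 0 0 0.1;-1 0 0 0 0.1;-1 0 0 0 0.1;-1 0 0 0 0.1;-1 0 0 0 0"
}}

```text
clock: 12.62
eef_pos: [0.5626, 0.1497, 0.1025]
eef_rot: [1.526, 2.744, 0.003]
contact_force: [-1.0, -1.4, 4.9]
finger_gap: 0.0393
grip_force: 60.5
```

```bash
python3 t.py
```

```text
tool shift mm [ 0.2 -1.8  1. ] y-axis angle deg 31.86 tilt 0.15 q6 -0.371 pos [0.5626 0.1497 0.1025] t 12.625
F [-1.  -1.4  4.9] T [-0.083  0.054 -0.033] tau6 0.074 gap 0.0393 60.532050132751465
```

Emit:
{"method": "play_rows", "body": {
  "plan": "-1 0 0 0 0.1;-1 0 0 0 0.1;-1 0 0 0 0.03;-1 0 0 0 0"
}}

```text
clock: 13.12
eef_pos: [0.5628, 0.1498, 0.1024]
eef_rot: [1.83, 2.551, 0.004]
contact_force: [-0.2, -0.4, 4.3]
finger_gap: 0.0394
grip_force: 60.5
```

```bash
python3 t.py
```

```text
tool shift mm [-0.2 -1.9  0.9] y-axis angle deg 18.71 tilt 0.17 q6 -0.141 pos [0.5628 0.1498 0.1024] t 13.125
F [-0.2 -0.4  4.3] T [-0.113  0.04  -0.016] tau6 -0.02 gap 0.0394 60.50624370574951
```

Emit:
{"method": "play_rows", "body": {
  "plan": "-1 0 0 0 0.1;-1 0 0 0 0.1;-1 0 0 0 0.03;-1 0 0 0 0"
}}

```text
clock: 13.62
eef_pos: [0.5621, 0.1496, 0.1024]
eef_rot: [2.109, 2.327, 0.001]
contact_force: [-1.2, -1.0, 7.0]
finger_gap: 0.0393
grip_force: 60.6
```

```bash
python3 t.py
```

```text
tool shift mm [-0.4 -1.2  0.9] y-axis angle deg 5.61 tilt 0.07 q6 0.088 pos [0.5621 0.1496 0.1024] t 13.625
F [-1.2 -1.   7. ] T [-0.179  0.234  0.202] tau6 0.208 gap 0.0393 60.62857747077942
```

Emit:
{"method": "play_rows", "body": {
  "plan": "-1 0 0 0 0.05;-1 0 0 0 0.05;-1 0 0 0 0;-1 0 0 0 0"
}}

```text
clock: 14.12
eef_pos: [0.5615, 0.1495, 0.1024]
eef_rot: [2.223, 2.22, -0.001]
contact_force: [-3.2, -1.7, 8.1]
finger_gap: 0.039
grip_force: 60.8
```

```bash
python3 t.py
```

```text
tool shift mm [-0.5 -0.5  0.9] y-axis angle deg -0.09 tilt 0.03 q6 0.187 pos [0.5615 0.1495 0.1024] t 14.125
F [-3.2 -1.7  8.1] T [-0.224  0.378  0.309] tau6 0.263 gap 0.039 60.7721883058548
```

Emit:
{"method": "play_rows", "body": {
  "plan": "-1 0 0 0 0.05;-1 0 0 0 0.03;-1 0 0 0 0;-1 0 0 0 0"
}}

```text
clock: 14.62
eef_pos: [0.5615, 0.1494, 0.1024]
eef_rot: [2.309, 2.13, -0.001]
contact_force: [-3.7, -1.3, 8.5]
finger_gap: 0.0394
grip_force: 60.7
```

```bash
python3 t.py; sleep 0
python3 - <<'E'
from h import *
for i in range(4):
    bot.snapshot("top"); s=bot.sense(); print(s["torque"].round(3)[2],s["tau"][5].round(3))
E
```

```text
tool shift mm [-0.5 -0.5  0.9] y-axis angle deg -4.63 tilt 0.04 q6 0.267 pos [0.5615 0.1494 0.1024] t 14.625
F [-3.7 -1.3  8.5] T [-0.23   0.455  0.422] tau6 0.42 gap 0.0394 60.74779808521271
0.478 0.421
0.412 0.421
0.424 0.421
0.429 0.421
```

Emit:
{"method": "play_rows", "body": {
  "plan": "-1 0 0 0 0.04;-1 0 0 0 0.02;-1 0 0 0 0;-1 0 0 0 0"
}}

```text
clock: 15.32
eef_pos: [0.5615, 0.1494, 0.1024]
eef_rot: [2.371, 2.06, -0.001]
contact_force: [-3.1, -0.6, 7.9]
finger_gap: 0.0395
grip_force: 60.7
```

```bash
python3 t.py
python3 - <<'E'
from h import *
for i in range(3):
    bot.snapshot("top"); s=bot.sense(); print(s["torque"].round(3)[2],s["tau"][5].round(3))
E
```

```text
tool shift mm [-0.5 -0.5  0.9] y-axis angle deg -8.04 tilt 0.05 q6 0.327 pos [0.5615 0.1494 0.1024] t 15.325
F [-3.1 -0.6  7.9] T [-0.29   0.392  0.561] tau6 0.533 gap 0.0395 60.73480010032654
0.523 0.533
0.527 0.533
0.554 0.533
```

Snug at 0.53 N m. I release and lift clear.

Emit:
{"method": "play_rows", "body": {
  "plan": "1 0 0 0 0;1 0 0 0 0;1 0 0 0 0;1 0 0 -10 0;1 0 0 -30 0"
}}

```text
clock: 16.1
eef_pos: [0.5599, 0.1492, 0.1402]
eef_rot: [-2.374, -2.054, 0.006]
contact_force: [-0.4, 0.6, 0.3]
finger_gap: 0.0854
grip_force: 0.0
```

Emit:
{"method": "play_rows", "body": {
  "plan": "1 0 0 -40 0;1 0 0 -40 0;1 0 0 0 0;1 0 0 0 0"
}}

```text
clock: 16.6
eef_pos: [0.5612, 0.1494, 0.2213]
eef_rot: [-2.375, -2.056, 0.0]
contact_force: [-0.1, -0.2, -0.9]
finger_gap: 0.0857
grip_force: 0.0
```

Run:
```python
from h import *
p=bot.snapshot("wrist"); save(p,"w6.png",s=1.5)
for n in("cap_top","jar"):
  for d in bot.tip_of(p,n)[:1]: print(n,round(d["conf"],2),world(p,d["at"]).round(4))
print(bot.sense()["eef_pos"])
```

```text
cap_top 0.7 [0.5591 0.1504 0.1049]
jar 0.95 [0.5623 0.1486 0.0053]
[0.56032592 0.14925113 0.21952253]
```

View pics/w6.png

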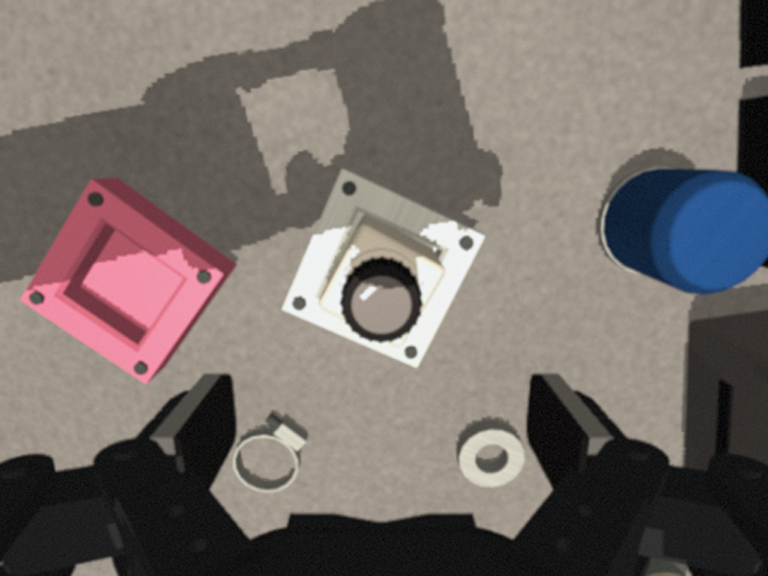

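The jar stands upright and fully down in the silver pocket (382,290), slightly rotated against its walls. The goods around it are undisturbed and the gripper is clear.

```bash
python3 -c "
from bench import bot
print(bot.finish_job())"
```

```text
the job is handed in; nothing more can be done
None
```

The jar is fully down and upright in the aluminium block, its cap is screwed snug at about 0.53 N m and let go, the other goods were not touched, and the job was handed in at about 17 s (no verdict was shown).

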